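# Clamp a denture flask in the bench flask press

## Task

Load the brass denture flask into the bench press: slide it in between the side guides, right home against the rear stop. Then wind the handwheel clockwise by its red crank knob until it pulls up firm, about 14.5 N at the knob as it turns and no harder, let go and leave the flask clamped. Leave the casts, the jar and the spanner where they are.

Things in the scene. Friction and masses are not known exactly. Their poses are not given: they have to be found in the camera images.
- flask: Brass denture flask, a closed box 110 mm (x) by 66 mm (y, the grasp width), 0.5 to 0.8 kg, loose on the bench. Origin: centre of its underside; z up; a small lug, 8 mm proud, marks its -x end. Two rigid halves, 40 and 34 mm high, stand 0 to 6 mm apart on the stone inside (differs each time), so it is 74 to 80 mm high. Either end may go in first.
- seat (a point): Point on the bed of the press, 30 mm above the bench, where the centre of the flask's underside belongs. Axes: x from the press's open front to its back, z up. Flask goes in along +x to the rear stop, whose face is at x = +55 mm. Guides 11 mm high, 3 mm play each side, from x = -19 mm to the stop, flared lead-ins from -46 mm. Press bolted down; place and yaw differ each time.
- platen: Steel pressure plate of the press, 70 by 58 mm and 12 mm thick, that comes down straight over the seat. Origin: centre of its underside, 88 to 96 mm above the bed at the start. It is carried on two springs by a yoke that slides on the columns; wheel and screw drive the yoke down 16 mm per clockwise turn. Once it rests on the flask it stands still while the springs close behind it.
- crosshead (a point): Centre of the press's fixed top beam, 52 mm (x) by 215 mm (y) by 30 mm (z), 181 mm above the seat, on two 22 mm columns at x = 0, y = +-85 mm. The flat bed plate, 96 mm wide, runs from 137 mm in front of the seat to the rear stop: room to set the flask down in front of the plate. A gripper tilted back about 40 degrees, holding the flask near its front end, passes below beam and wheel.
- hub (a point): Centre of the handwheel, on its upright axis straight above the seat, in the plane of the rim, 264 mm above the bench; the wheel only turns and stays at this height. Rim: 70 mm radius to the middle of a 16 mm round bar; three spokes; hub 36 mm across, rising 8 mm above this point. Thread friction holds it when let go, so at rest the pull reads some N lower than in motion, free and loaded alike.
- crank_grip (a point): Middle of the upright red crank knob on the rim, 70 mm from the wheel's axis, 36 mm above its plane: 22 mm diameter, 46 mm tall, spins freely on its pin; its foot is 24 mm below this point, 4 mm clear of the rim. Pull along the circle while turning: 8.5 N free (for 0.5 to 1.4 turns), then, plate on flask, rising steadily. Set feel 14.5 N (13 to 16 N is good; 18 N overpresses).
- cast_a: Bystander: cream plaster dental cast, 60 mm across, 28 mm high, origin under its middle.
- cast_b: Bystander: a second plaster dental cast, the same.
- powder_jar: Bystander: white jar with green cap, 60 mm across, 75 mm high, origin under its middle.
- spanner: Bystander: flask spanner, 160 mm long, lying along its x.

How it is judged (in metres and radians):
On the way:
1. the flask stands on the bed, home against the rear stop and square between the guides, still unclamped (x of flask in the frame of seat between -0.004 and 0.004 m and y of flask in the frame of seat between -0.005 and 0.005 m and z of flask in the frame of seat below 0.003 m and angle between the x axis of flask and the x axis of seat, either way round below 0.08 rad and contact force between platen and flask below 5 N), for 0.2 s.
At the end, for the whole second after the job is handed in: The flask stands home on the press bed (within 5 mm of the seat, square within 0.08 rad) and, the wheel let go, the plate holds it with 118 to 215 N, as a last pull of about 13 to 16 N at the turning knob gives; the casts, jar and spanner are within 30 mm of where they were (x of flask in the frame of seat between -0.005 and 0.004 m and y of flask in the frame of seat between -0.005 and 0.005 m and angle between the x axis of flask and the x axis of seat, either way round below 0.08 rad and z of flask in the frame of seat below 0.003 m and contact force between platen and flask between 118 and 215 N); the robot touches nothing.
It fails at once if the flask is overpressed: more than 250 N under the pressure plate (about 18 N at the crank knob) (contact force between platen and flask above 250 N).
It fails at once if a cast, the jar or the spanner is pushed more than 30 mm (distance of any of cast_a, cast_b, powder_jar, spanner from where it was at the start of the episode above 0.03 m).
It also fails if it takes over 69 s, if anything falls off the work surface, if the arm or the gripper's body presses on something with over 40 N, if the wrist force passes 120 N, or if a joint passes its speed limit or range.

## Robot

A 6-joint arm with a two-finger parallel gripper is mounted at the origin on the work surface. World frame = base frame: x ahead of the robot, y to its left, z up, the work surface at z = 0. Lengths are in m, angles in degrees, forces in N, time in s.
With the tool pointing down it reaches from about 0.4 to 0.825 m from the base axis. Payload 7 kg.
Tool frame: the origin (TCP) lies midway between the tips of the shut fingers; the grasp point (between the pads) lies r.grip_depth behind it (r.grip_depth is the distance from the TCP to the grasp point, in m); z points along the fingers, y is the line along which they close (so a half turn about z gives the same grasp; the last joint's range is limited). The gripper opens to 88 mm and grips with 3 to 60 N. Pads are 19 mm wide; open, the fingers measure 130 mm over their backs; the gripper's body (78 mm by 193 mm) begins 47 mm behind the grasp point.
Start: joints at [86.121, 20.546, 0.682, 0, -70.136, -16.507], TCP at [0.235, 0.633, 0.227] pointing down, gripper open.
Joint ranges: [-176.03, 176.03], [-82.01, 121.73], [-58.28, 71.71], [-173.87, 95.51], [-174.79, -0.11], [-173.66, 173.66]. Speed limits (degrees/s): [136.94, 136.94, 172.46, 180, 180, 180].

## Interface

Orientations are given as [roll, pitch, yaw] about the fixed x, y, z axes, in that order (R = Rz(yaw) Ry(pitch) Rx(roll)).
In Python, from plant import r, camrig, sensors, ticket gives the robot as it stands (r), with the cameras (camrig), the readings (sensors) and the job (ticket).
- The arm moves only by the shell command python3 drive.py 'ROWS' [OPENING] [FORCE]. ROWS is a JSON list of rows, 1 to 12 of them, each of 6 numbers: dx, dy, dz in m, then a rotation vector rx, ry, rz in degrees; each row is the pose to reach, as a shift and turn from the pose commanded when the command began, along the tool's axes at that moment; what a row does not reach only later rows make up. A row lasts 1/12 s, in which the tool goes at most 0.0417 m and 7.16 degrees, less where a joint would pass 70% of its speed; a pose out of reach is approached as far as the arm can. OPENING is the finger opening in m, set as the command begins (- or left out keeps the last). The fingers move at their own pace and stop on an object; FORCE is the grip in N (left out, the last holds). Time passes only in rows, so rows that do not move let the fingers close. It prints the time, the measured TCP pose, the force, the opening and the grip force at its end.
- sensors.get_state(): the state, without advancing time (a new reading comes with each control period).
- camrig.capture(name): name is "scene" or "top" or "wrist"; returns a dict with "frame" (400x640x3 uint8, red, green, blue), "z_map" (400x640 float32, m along the optical axis (not along the pixel's ray), 0 where there is no reading), "fx", "fy", "cx", "cy" (pixels), "D" ([k1, k2, p1, p2, k3] as OpenCV has them; the pictures are not rectified), "cam_to_world" (4x4, takes a point from camera to world coordinates). Camera axes: x right, y down, z forward; pixel columns grow to the right and rows downward; lengths in m; the calibration is good to about 2 mm. A picture is of the moment at which its call begins.
- ticket.close_job(): hands the job in; it is judged then, once.
The state is a dict: "time_s": time; "joints": joint angles; "qd": joint speeds; "joint_torque": joint torques, N m; "tcp_pos": TCP position; "eef_rot": TCP orientation; "contact_force": force on the tool from outside, world axes, zero at the start; "moment": the same for the moment, N m; "gripper_width": finger opening in m; "gripper_force": force on a finger pad.
Only numpy, scipy, OpenCV 4.12 (cv2) and the standard library are available. Lean on these libraries where they do the work, as an engineer would, in place of code of your own. Each camera call takes 0.05 s, during which the arm holds its last target. There are 200 camera calls.

## Working session

There is one attempt and no reset: what is moved stays moved. The work goes in short steps, Python scripts to look and compute and a shell command to move; the robot and the scene stay as the last step left them, time stands still between calls to the robot, and variables do not carry over. Pictures are saved under pics/ and viewed, at most 10 in all, crops included, and the job is handed in when it is done.

```bash
ls; mkdir -p pics; cat > h.py <<'E'
import numpy as np, cv2, json
from scipy.spatial.transform import Rotation as R
from plant import r, camrig, sensors, ticket
def K(c): return np.array([[c["fx"],0,c["cx"]],[0,c["fy"],c["cy"]],[0,0,1.]])
def save(c,n): cv2.imwrite("pics/"+n,c["frame"][:,:,::-1])
def rays(c,px):
    u=cv2.undistortPoints(np.array(px,float).reshape(-1,1,2),K(c),np.array(c["D"],float)).reshape(-1,2)
    T=np.array(c["cam_to_world"]); d=np.c_[u,np.ones(len(u))]@T[:3,:3].T
    return T[:3,3],d
def onplane(c,px,z):
    o,d=rays(c,px); return o+d*((z-o[2])/d[:,2])[:,None]
def cloud(c):
    h,w=c["z_map"].shape
    v,u=np.mgrid[:h,:w]; o,d=rays(c,np.c_[u.ravel(),v.ravel()])
    return (o+d*c["z_map"].reshape(-1,1)).reshape(h,w,3)
E
python3 - <<'E'
from h import *
import pickle
cs={n:camrig.capture(n) for n in("scene","top","wrist")}
pickle.dump(cs,open("c0.pkl","wb"))
im=np.vstack([np.hstack([cs["scene"]["frame"],cs["top"]["frame"]])])
for n,c in cs.items(): print(n,np.round(c["cam_to_world"],3).tolist(),c["fx"],(c["z_map"]>0).mean())
save(cs["scene"],"s0.png");save(cs["top"],"t0.png");save(cs["wrist"],"w0.png")
print(sensors.get_state(),r.grip_depth)
E
```

```text
drive.py
pics
plant.py
scene [[0.4, 0.729, -0.555, 1.258], [0.916, -0.329, 0.229, -0.266], [-0.015, -0.601, -0.799, 1.201], [0.0, 0.0, 0.0, 1.0]] 445.7304653711555 0.9960546875
top [[0.019, -0.976, 0.218, 0.229], [-1.0, -0.018, 0.007, 0.049], [-0.003, -0.218, -0.976, 1.57], [0.0, 0.0, 0.0, 1.0]] 497.3624145924408 0.996078125
wrist [[-0.349, -0.908, -0.231, 0.297], [-0.937, 0.338, 0.086, 0.61], [0.0, 0.247, -0.969, 0.383], [0.0, 0.0, 0.0, 1.0]] 296.64731048809995 0.96169140625
{'time_s': 0.15, 'joints': array([ 8.61217605e+01,  2.05815391e+01,  6.46396870e-01, -1.31321426e-02,
       -7.01365502e+01, -1.65071934e+01]), 'qd': array([ 0.06017618, -0.10529051,  0.13593897,  0.16484401,  0.00607251,
       -0.12439385]), 'joint_torque': array([-7.73121865e-04, -5.83273959e+01,  2.93291456e+01,  7.00120345e+00,
        8.80811509e-03, -1.14360469e-04]), 'tcp_pos': array([0.23502798, 0.63237084, 0.22585227]), 'eef_rot': array([ 1.79927754e+02, -8.53406276e-03, -2.03898972e+01]), 'contact_force': array([0.54791486, 0.123276  , 0.42495177]), 'moment': array([-0.0203402 , -0.019399  , -0.00394692]), 'gripper_force': 0.0, 'gripper_width': 0.08750509259486379} 0.0188
```

View pics/s0.png

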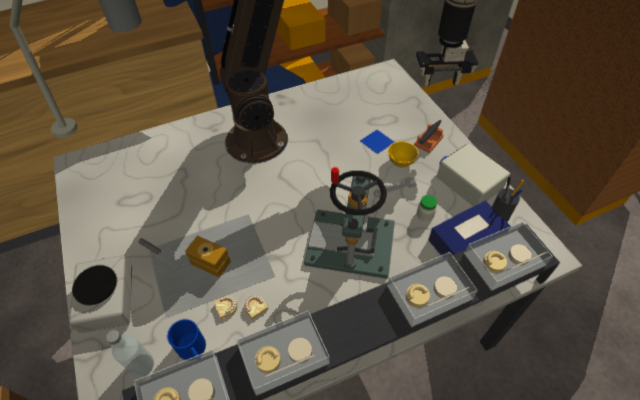

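View pics/t0.png

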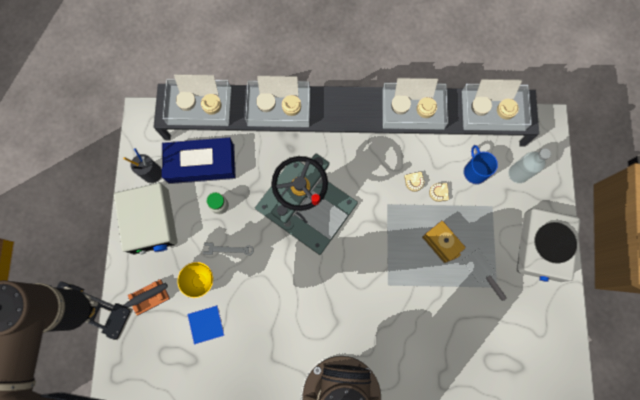

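The scene view shows the flask at about (208,255), the wheel at (358,192), the red knob at (335,175) and the press bed below it. In the top view the flask is at (443,241), the wheel at (300,183), the knob at (316,198) and the spanner at (228,248). The arm stands far left in the top view. Next I'll view enlarged crops.

```bash
python3 - <<'E'
from h import *
import pickle
cs=pickle.load(open("c0.pkl","rb"))
a=cs["top"]["frame"][130:270,235:385]; b=cs["scene"]["frame"][160:290,290:440]
t=cs["top"]["frame"][205:275,405:480]; s=cs["scene"]["frame"][225:280,175:240]
z=lambda i,w,h:cv2.resize(i,(w,h),interpolation=cv2.INTER_CUBIC)
im=np.vstack([np.hstack([z(a,400,373),z(b,400,373)]),np.hstack([z(t,227,212),z(s,250,212),np.zeros((212,323,3),np.uint8)])])
cv2.imwrite("pics/crop0.png",im[:,:,::-1])
for n in("top","scene"):
    c=cs[n];P=cloud(c);f=cv2.cvtColor(c["frame"],cv2.COLOR_RGB2HSV).astype(int);z_=P[...,2]
    red=((f[...,0]<8)|(f[...,0]>172))&(f[...,1]>180)&(f[...,2]>120)&(z_>.15)&(z_<.4)
    print(n,"red",red.sum(),np.argwhere(red).mean(0),P[red].mean(0),P[red].max(0),P[red].min(0))
    h=(z_>.25)&(z_<.285)&(abs(P[...,1]-.1)<.25)&(P[...,0]>.3)&(P[...,0]<.9)
    q=P[h]; print("rim",h.sum(),q.mean(0),q.min(0),q.max(0))
    (xc,yc),rad=cv2.minEnclosingCircle(q[:,:2].astype(np.float32));print(xc,yc,rad)
    br=(f[...,0]>10)&(f[...,0]<28)&(f[...,1]>140)&(P[...,1]<-.1)&(P[...,1]>-.5)&(z_>.06)&(z_<.1)&(P[...,0]<.65)&(P[...,0]>.3)
    q=P[br];print("flask top",br.sum(),np.median(q[:,2]),cv2.minAreaRect(q[:,:2].astype(np.float32)), q.mean(0))
E
```

```text
top red 64 [198.59375 315.03125] [0.52741746 0.08358482 0.31568231] [0.54567067 0.09186512 0.32528634] [0.51918018 0.07325524 0.27001001]
rim 1224 [0.58364891 0.13083088 0.26890176] [0.50591995 0.05317466 0.25031406] [0.66102859 0.20560664 0.28427295]
0.5831727385520935 0.12684282660484314 0.07919737696647644
flask top 618 0.07781428657992062 ((0.45961448550224304, -0.30896779894828796), (0.11305320262908936, 0.06636729836463928), 39.41748809814453) [ 0.45895409 -0.30515813  0.077445  ]
scene red 28 [170.07142857 334.71428571] [0.53375087 0.08300229 0.32144521] [0.53955079 0.09301811 0.32441307] [0.52347932 0.07534639 0.3166315 ]
rim 1154 [0.58914571 0.1279218  0.26939512] [0.5079348  0.05234114 0.25062327] [0.66259109 0.20430908 0.28372354]
0.5852998495101929 0.12841400504112244 0.07805699110031128
flask top 727 0.07932829764630855 ((0.4665844738483429, -0.3077774941921234), (0.10891446471214294, 0.06681552529335022), 40.76757049560547) [ 0.47270695 -0.30684399  0.0780267 ]
```

View pics/crop0.png

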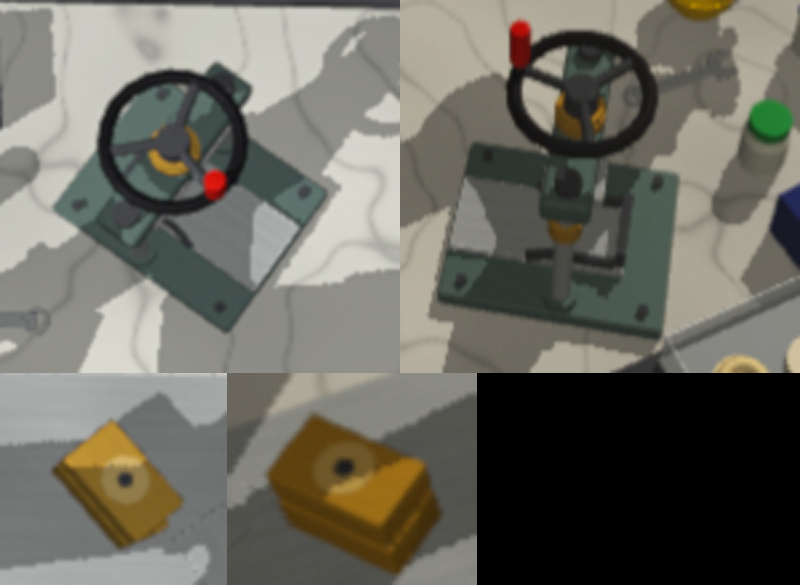

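The top crop shows the bed running out to the lower right, so seat +x points to the upper left, at about yaw 54°. The flask's lug is at its lower-right end, and the flask is nearly parallel to the press. Now I'll fit the press axis.

```bash
cat >> h.py <<'E'
def rel(p,rot):
    "tool-axes shift and rotvec (deg) from measured pose to target"
    s=sensors.get_state(); R0=R.from_euler("xyz",s["eef_rot"],degrees=True)
    d=R0.inv().apply(np.array(p)-s["tcp_pos"]); v=(R0.inv()*rot).as_rotvec(degrees=True)
    print("shift",np.round(d,4),"rotvec",np.round(v,2),"rows>=",max(np.linalg.norm(d)/.0417,np.linalg.norm(v)/7.16).round(1))
def toolR(yaw_ins,tilt):
    "tool x = -insertion dir; tilted back by tilt so fingers point down and forward"
    return R.from_euler("z",yaw_ins+180,degrees=True)*R.from_euler("x",180,degrees=True)*R.from_euler("y",-tilt,degrees=True)
E
python3 - <<'E'
from h import *
import pickle
cs=pickle.load(open("c0.pkl","rb"))
Q=[]
for n in("top","scene"):
    c=cs[n];P=cloud(c);f=cv2.cvtColor(c["frame"],cv2.COLOR_RGB2HSV).astype(int);z=P[...,2]
    near=(np.hypot(P[...,0]-.584,P[...,1]-.128)<.28)
    q=P[near&(z>.216)&(z<.236)][:,:2]; print(n,"beam",len(q),cv2.minAreaRect(q.astype(np.float32)))
    hist=np.histogram(z[near],bins=np.arange(-.006,.14,.004));print(hist[0].tolist())
    # base edges: all press points above bench
    m=near&(z>.012)&(z<.05); q=P[m][:,:2].astype(np.float32); print(" base",cv2.minAreaRect(q))
    steel=near&(abs(z-.03)<.006)&(f[...,1]<40); print(" bed steel",steel.sum(),np.median(z[steel]),cv2.minAreaRect(P[steel][:,:2].astype(np.float32)))
    rim=near&(z>.262)&(z<.28)&(f[...,2]<70); q=P[rim][:,:2]
    A=np.c_[2*q,np.ones(len(q))];s=np.linalg.lstsq(A,(q**2).sum(1),rcond=None)[0];print(" rim lsq",s[:2],np.sqrt(s[2]+s[:2]@s[:2]),P[rim][:,2].max())
Rt=toolR(54,0);print(np.round(Rt.as_matrix(),2))
rel([.42,.1,.42],R.from_euler("xyz",[180,0,-75],degrees=True))
E
```

```text
top beam 748 ((0.583156168460846, 0.12846054136753082), (0.05273418873548508, 0.21476411819458008), 55.49055862426758)
[4980, 6468, 2998, 496, 138, 455, 901, 819, 604, 393, 132, 67, 33, 35, 32, 21, 32, 51, 103, 107, 70, 20, 1, 2, 6, 20, 34, 61, 134, 499, 517, 234, 67, 49, 70, 61]
 base ((0.6139568090438843, 0.18051691353321075), (0.4473453164100647, 0.38732168078422546), 89.9978256225586)
 bed steel 1047 0.029262496897014545 ((0.594650387763977, 0.1741182953119278), (0.4087652564048767, 0.23633746802806854), 72.25119018554688)
 rim lsq [0.58134514 0.12855796] 0.06724801656617929 0.2789527442581967
scene beam 538 ((0.5902761220932007, 0.12513916194438934), (0.05227949470281601, 0.20285198092460632), 55.49013900756836)
[1935, 5688, 2255, 226, 88, 201, 1087, 1134, 671, 633, 141, 100, 69, 48, 39, 69, 69, 37, 100, 107, 81, 20, 5, 4, 7, 7, 5, 5, 23, 446, 878, 300, 69, 50, 92, 79]
 base ((0.5782194137573242, 0.18227848410606384), (0.44981715083122253, 0.31604424118995667), 89.27684783935547)
 bed steel 1414 0.029738768076862487 ((0.6052095890045166, 0.17845426499843597), (0.3968200981616974, 0.2386249303817749), 64.78168487548828)
 rim lsq [0.58944407 0.12772751] 0.0610242258738547 0.2762270471614994
[[-0.59 -0.81 -0.  ]
 [-0.81  0.59  0.  ]
 [ 0.    0.   -1.  ]]
shift [ 0.3589  0.4348 -0.1935] rotvec [ 6.000e-02 -4.000e-02  5.461e+01] rows>= 14.3
```

```bash
python3 drive.py '[[0.03,0.036,-0.016,0,0,4.5],[0.06,0.072,-0.032,0,0,9],[0.09,0.109,-0.048,0,0,14],[0.12,0.145,-0.065,0,0,18],[0.15,0.18,-0.08,0,0,23],[0.18,0.217,-0.097,0,0,27],[0.21,0.254,-0.113,0,0,32],[0.24,0.29,-0.129,0,0,36],[0.27,0.326,-0.145,0,0,41],[0.3,0.362,-0.16,0,0,45],[0.33,0.4,-0.177,0,0,50],[0.359,0.435,-0.194,0,0,54.6]]' 0.088
python3 - <<'E'
from h import *
rel([.42,-.27,.30],R.from_euler("xyz",[180,0,-126],degrees=True)); print(sensors.get_state()["joints"].round(1))
E
```

```text
time_s: 1.15
tcp_pos: [0.3904, 0.1839, 0.3893]
eef_rot: [-180.0, 0.0, -75.2]
contact_force: [1.0, 0.3, -0.2]
gripper_width: 0.0874
gripper_force: 0.0
shift [0.4464 0.0874 0.0891] rotvec [-1.00e-02  4.00e-02  5.08e+01] rows>= 11.1
[ 51.6  -7.3 -10.8  -0.  -86.5 -36.8]
```

```bash
python3 drive.py '[[0.037,0.007,0.007,0,0,4.2],[0.074,0.015,0.015,0,0,8.5],[0.111,0.022,0.022,0,0,12.7],[0.149,0.029,0.03,0,0,17],[0.186,0.036,0.037,0,0,21],[0.223,0.044,0.045,0,0,25.4],[0.26,0.051,0.052,0,0,30],[0.3,0.058,0.06,0,0,34],[0.335,0.066,0.067,0,0,38],[0.37,0.073,0.074,0,0,42],[0.41,0.08,0.082,0,0,47],[0.446,0.087,0.089,0,0,50.8]]'
python3 drive.py '[[0,0,0,0,0,0],[0,0,0,0,0,0],[0,0,0,0,0,0]]'
python3 - <<'E'
from h import *
print(sensors.get_state()["joints"].round(1), sensors.get_state()["tcp_pos"])
c=camrig.capture("wrist");save(c,"w1.png")
P=cloud(c);z=P[...,2];f=cv2.cvtColor(c["frame"],cv2.COLOR_RGB2HSV).astype(int)
br=(f[...,0]>8)&(f[...,0]<30)&(f[...,1]>120)&(z>.07)&(z<.09)
q=P[br];print(br.sum(),np.median(q[:,2]),cv2.minAreaRect(q[:,:2].astype(np.float32)))
E
```

```text
time_s: 2.15
tcp_pos: [0.4216, -0.2695, 0.2991]
eef_rot: [-180.0, 0.0, -126.0]
contact_force: [1.0, 0.9, 0.7]
gripper_width: 0.0876
gripper_force: 0.0
time_s: 2.4
tcp_pos: [0.4218, -0.2675, 0.2992]
eef_rot: [180.0, -0.0, -125.8]
contact_force: [0.2, 0.7, -0.4]
gripper_width: 0.0875
gripper_force: 0.0
[ -9.8   1.4 -14.   -0.  -74.7 -26. ] [ 0.42176535 -0.26753142  0.29924383]
3047 0.0789612066007771 ((0.4630838930606842, -0.30773264169692993), (0.10811799764633179, 0.06514404714107513), 39.79897689819336)
```

View pics/w1.png

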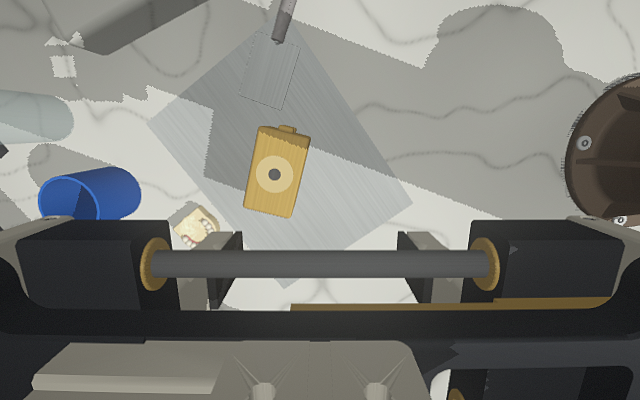

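The wrist view shows the flask at (277,170), with its lug at the top (288,128). It lies at yaw 40°, about 79 mm high, centred on (0.463, -0.308). I'll grasp it near the middle with the gripper tilted back 40°.

```bash
cat >> h.py <<'E'
def tcp_for(gp,rot): return np.array(gp)+r.grip_depth*rot.as_matrix()[:,2]
def ax(y): y=np.radians(y); return np.array([np.cos(y),np.sin(y),0]),np.array([-np.sin(y),np.cos(y),0])
E
python3 - <<'E'
from h import *
u,v=ax(40); rt=toolR(40,40); g=np.array([.4635,-.308,.042])-.012*u
p=tcp_for(g,rt); pre=p-.13*rt.as_matrix()[:,2]; print(p,pre); rel(pre,rt)
E
```

```text
[ 0.46356466 -0.30794574  0.02759836] [ 0.39955216 -0.36165861  0.12718414]
shift [ 0.09   -0.0371  0.1724] rotvec [  4.97 -39.78  13.66] rows>= 5.9
```

```bash
python3 drive.py '[[0.012,-0.005,0.02,0.6,-5,1.7],[0.024,-0.01,0.043,1.2,-10,3.4],[0.036,-0.015,0.065,1.9,-15,5.1],[0.048,-0.02,0.087,2.5,-20,6.8],[0.06,-0.025,0.11,3.1,-25,8.5],[0.07,-0.03,0.13,3.7,-30,10.2],[0.08,-0.034,0.15,4.3,-35,12],[0.09,-0.037,0.172,4.97,-39.8,13.7],[0.09,-0.037,0.172,4.97,-39.8,13.7],[0.09,-0.037,0.172,4.97,-39.8,13.7],[0.09,-0.037,0.172,4.97,-39.8,13.7]]'
python3 - <<'E'
from h import *
u,v=ax(40); rt=toolR(40,40); g=np.array([.4635,-.308,.042])-.012*u
rel(tcp_for(g,rt),rt);print(sensors.get_state()["joints"].round(1))
c=camrig.capture("wrist");save(c,"w2.png")
P=cloud(c);z=P[...,2];f=cv2.cvtColor(c["frame"],cv2.COLOR_RGB2HSV).astype(int)
br=(f[...,0]>8)&(f[...,0]<30)&(f[...,1]>120)&(abs(z-.079)<.004)
q=P[br];print(br.sum(),np.median(q[:,2]),cv2.minAreaRect(q[:,:2].astype(np.float32)))
E
```

```text
time_s: 3.37
tcp_pos: [0.4, -0.3617, 0.1281]
eef_rot: [-180.0, 39.9, -140.0]
contact_force: [0.3, -0.3, 1.1]
gripper_width: 0.0876
gripper_force: 0.0
shift [0.0007 0.0003 0.1305] rotvec [ 0.   -0.06  0.03] rows>= 3.1
[-53.1  20.1  -9.9 -43.3 -69.3  22.5]
2649 0.07921679474098697 ((0.44887223839759827, -0.3212116062641144), (0.07249267399311066, 0.06460237503051758), 39.344635009765625)
```

```bash
python3 drive.py '[[0,0,0.033,0,0,0],[0,0,0.065,0,0,0],[0,0,0.095,0,0,0],[0,0,0.115,0,0,0],[0,0,0.125,0,0,0],[0,0,0.13,0,0,0],[0,0,0.13,0,0,0]]'
python3 drive.py '[[0,0,0,0,0,0],[0,0,0,0,0,0],[0,0,0,0,0,0],[0,0,0,0,0,0],[0,0,0,0,0,0],[0,0,0,0,0,0],[0,0,0,0,0,0],[0,0,0,0,0,0]]' 0.05 55
```

```text
time_s: 4.0
tcp_pos: [0.4647, -0.3074, 0.0291]
eef_rot: [-179.9, 40.0, -139.8]
contact_force: [-1.3, 0.5, -0.7]
gripper_width: 0.0876
gripper_force: 0.0
time_s: 4.67
tcp_pos: [0.4633, -0.3089, 0.0287]
eef_rot: [-180.0, 40.0, -140.1]
contact_force: [-4.4, -0.9, 7.1]
gripper_width: 0.0657
gripper_force: 55.0
```

```bash
cat >> h.py <<'E'
S=np.array([.5845,.1275,.03]); YAW=55.5
def place(sx,h,off=-.012,gz=.043,tilt=40,sy=0):
    "tool target so that flask centre is at seat x=sx, underside h above bed"
    u,v=ax(YAW); rt=toolR(YAW,tilt); c=S+sx*u+sy*v+[0,0,h]
    rel(tcp_for(c+off*u+[0,0,gz],rt),rt)
E
python3 drive.py '[[-0.01,0,-0.012,0,0,0],[-0.03,0,-0.035,0,0,0],[-0.05,0,-0.06,0,0,0],[-0.065,0,-0.077,0,0,0],[-0.077,0,-0.092,0,0,0],[-0.077,0,-0.092,0,0,0],[-0.077,0,-0.092,0,0,0]]'
python3 - <<'E'
from h import *
place(-.1,.07)
E
```

```text
time_s: 5.25
tcp_pos: [0.4631, -0.3087, 0.1479]
eef_rot: [-179.9, 40.0, -140.0]
contact_force: [0.6, 0.3, -6.7]
gripper_width: 0.0659
gripper_force: 55.0
shift [-0.1997  0.2299  0.1925] rotvec [-10.06  -0.02 -11.91] rows>= 8.6
```

```bash
python3 drive.py '[[-0.01,0.012,0.01,-0.5,0,-0.6],[-0.03,0.035,0.029,-1.5,0,-1.8],[-0.05,0.058,0.048,-2.5,0,-3],[-0.07,0.081,0.067,-3.5,0,-4.2],[-0.09,0.104,0.087,-4.5,0,-5.4],[-0.11,0.127,0.106,-5.5,0,-6.6],[-0.13,0.15,0.125,-6.5,0,-7.8],[-0.15,0.173,0.144,-7.5,0,-9],[-0.17,0.196,0.164,-8.5,0,-10.1],[-0.185,0.213,0.178,-9.3,0,-11],[-0.195,0.225,0.188,-9.8,0,-11.6],[-0.2,0.23,0.1925,-10.1,0,-11.9]]'
python3 drive.py '[[0,0,0,0,0,0],[0,0,0,0,0,0]]'
python3 - <<'E'
from h import *
place(-.1,.0)
for n in("top","wrist","scene"):
    c=camrig.capture(n);save(c,n+"3.png");P=cloud(c);z=P[...,2];f=cv2.cvtColor(c["frame"],cv2.COLOR_RGB2HSV).astype(int)
    u,v=ax(YAW); sx=(P-S)@u; sy=(P-S)@v
    m=(f[...,0]>8)&(f[...,0]<30)&(f[...,1]>120)&(z>.165)&(z<.195)&(abs(sy)<.06)&(sx<0)&(sx>-.2)
    if m.sum()>20: print(n,m.sum(),np.median(z[m]),cv2.minAreaRect(np.c_[sx[m],sy[m]].astype(np.float32)))
t=cv2.imread("pics/top3.png")[110:290,230:430];s=cv2.imread("pics/scene3.png")[130:310,250:450]
cv2.imwrite("pics/v3.png",np.hstack([cv2.resize(t,(400,360)),cv2.resize(s,(400,360))]))
E
```

```text
time_s: 6.25
tcp_pos: [0.5263, 0.0483, 0.1263]
eef_rot: [179.5, 39.9, -124.6]
contact_force: [-0.1, -0.3, -7.3]
gripper_width: 0.0655
gripper_force: 55.0
time_s: 6.42
tcp_pos: [0.5271, 0.0456, 0.1274]
eef_rot: [179.7, 39.9, -124.6]
contact_force: [0.2, 0.6, -5.9]
gripper_width: 0.0658
gripper_force: 55.0
shift [ 0.044  -0.0012  0.0528] rotvec [ 0.23 -0.09 -0.09] rows>= 1.6
top 446 0.17761635233012874 ((-0.12177674472332001, 0.0071212127804756165), (0.08052707463502884, 0.12790602445602417), 78.68928527832031)
wrist 8135 0.17407473965947773 ((-0.16775913536548615, 0.011599916964769363), (0.03380531072616577, 0.09707575291395187), 1.1957517862319946)
scene 526 0.17882060106568742 ((-0.11157804727554321, 0.004710584878921509), (0.077735535800457, 0.14488230645656586), 76.40381622314453)
```

View pics/v3.png

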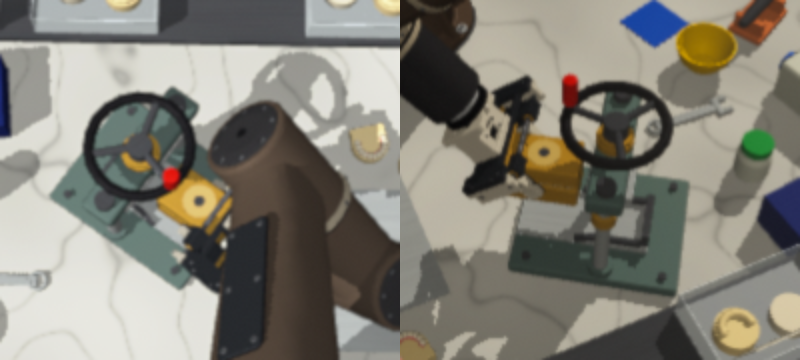

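The top and scene crops show the flask held square in front of the press, in line with the bed and clear of the beam. I'll lower it now.

```bash
python3 drive.py '[[0.008,0,0.01,0,0,0],[0.018,-0.001,0.022,0,0,0],[0.028,-0.001,0.034,0.2,0,0],[0.035,-0.001,0.042,0.2,0,0],[0.039,-0.001,0.047,0.2,0,0],[0.042,-0.001,0.0505,0.2,0,0],[0.042,-0.001,0.0505,0.2,0,0],[0.042,-0.001,0.0505,0.2,0,0]]'
```

```text
time_s: 7.23
tcp_pos: [0.5294, 0.0449, 0.0637]
eef_rot: [-179.9, 40.0, -124.6]
contact_force: [-0.8, -0.6, -6.1]
gripper_width: 0.0656
gripper_force: 55.0
```

```bash
python3 drive.py '[[0.0007,0,0.0008,0,0,0],[0.0014,0,0.0016,0,0,0],[0.0014,0,0.0016,0,0,0]]'
python3 - <<'E'
from h import *
place(-.1,.0)
E
```

```text
time_s: 7.48
tcp_pos: [0.5293, 0.0454, 0.0618]
eef_rot: [-179.9, 40.0, -124.5]
contact_force: [-0.3, 0.0, -6.1]
gripper_width: 0.0656
gripper_force: 55.0
shift [0.0028 0.001  0.0018] rotvec [-0.13  0.05  0.01] rows>= 0.1
```

```bash
python3 drive.py '[[0.0007,0,0.0008,0,0,0],[0.0014,0.0005,0.0016,0,0,0],[0.0014,0.0005,0.0016,0,0,0]]'
python3 drive.py '[[0.0004,0,0.0005,0,0,0],[0.0008,0,0.001,0,0,0],[0.0008,0,0.001,0,0,0]]'
```

```text
time_s: 7.73
tcp_pos: [0.5285, 0.0458, 0.0591]
eef_rot: [-179.9, 40.0, -124.5]
contact_force: [0.4, -0.3, -6.9]
gripper_width: 0.0655
gripper_force: 55.0
time_s: 7.98
tcp_pos: [0.5287, 0.0457, 0.0588]
eef_rot: [-179.9, 40.1, -124.5]
contact_force: [-3.6, -2.3, 2.8]
gripper_width: 0.066
gripper_force: 55.0
```

```bash
python3 drive.py '[[-0.004,0,0.003,0,0,0],[-0.008,0,0.006,0,0,0],[-0.012,0,0.01,0,0,0],[-0.016,0,0.0133,0,0,0],[-0.02,0,0.0167,0,0,0],[-0.024,0,0.02,0,0,0],[-0.028,0,0.0233,0,0,0],[-0.028,0,0.0233,0,0,0]]' - 25
python3 drive.py '[[0,0,0,0,0,0],[0,0,0,0,0,0],[0,0,0,0,0,0],[0,0,0,0,0,0]]' 0.088
python3 - <<'E'
from h import *
u,v=ax(YAW);s=sensors.get_state();p=s["tcp_pos"]-S;print(p@u,p@v,p[2])
E
```

```text
time_s: 8.65
tcp_pos: [0.5506, 0.0764, 0.0588]
eef_rot: [-179.8, 40.1, -124.5]
contact_force: [2.9, 1.0, -1.8]
gripper_width: 0.066
gripper_force: 25.0
time_s: 8.98
tcp_pos: [0.5494, 0.0757, 0.0582]
eef_rot: [-179.9, 40.0, -124.5]
contact_force: [0.4, -0.0, 0.1]
gripper_width: 0.0854
gripper_force: 0.0
-0.06256991045705775 -0.00041575972053765203 0.02821194861227848
```

```bash
python3 drive.py '[[0,0,-0.02,0,0,0],[0,0,-0.05,0,0,0],[0,0,-0.08,0,0,0],[0.005,0,-0.105,0,0,0],[0.013,0,-0.112,0,0,0],[0.0137,0,-0.112,0,0,0]]'
python3 drive.py '[[0.012,0,0.014,0,0,0],[0.03,0,0.036,0,0,0],[0.04,0,0.048,0,0,0],[0.045,0,0.0536,0,0,0],[0.045,0,0.0536,0,0,0],[0.045,0,0.0536,0,0,0]]' 0.044
python3 - <<'E'
from h import *
u,v=ax(YAW);s=sensors.get_state();p=s["tcp_pos"]-S;print(p@u,p@v,p[2])
c=camrig.capture("wrist");save(c,"w4.png")
P=cloud(c);z=P[...,2];f=cv2.cvtColor(c["frame"],cv2.COLOR_RGB2HSV).astype(int)
sx=(P-S)@u; sy=(P-S)@v
m=(f[...,0]>8)&(f[...,0]<30)&(f[...,1]>110)&(abs(z-.109)<.004)&(sx>-.14)&(sx<.06)
q=np.c_[sx[m],sy[m]];print(m.sum(),np.median(z[m]),cv2.minAreaRect(q.astype(np.float32)))
E
```

```text
time_s: 9.48
tcp_pos: [0.5021, 0.0064, 0.1362]
eef_rot: [-179.7, 40.1, -124.5]
contact_force: [-0.3, -1.4, -0.8]
gripper_width: 0.0874
gripper_force: 0.0
time_s: 9.98
tcp_pos: [0.5024, 0.0078, 0.0646]
eef_rot: [179.9, 40.0, -124.6]
contact_force: [-0.2, 0.4, 0.3]
gripper_width: 0.0533
gripper_force: 0.0
-0.14514784346091558 -0.00019686155699384146 0.03456482295172672
0 nan ((0.0, 0.0), (0.0, 0.0), 0.0)
  return _methods._mean(a, axis=axis, dtype=dtype,
  ret = ret.dtype.type(ret / rcount)
```

View pics/w4.png

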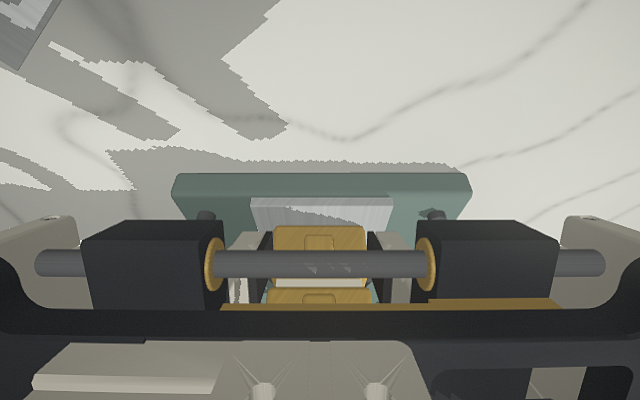

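The wrist view shows the flask front at (320,255), centred between the half-closed fingers and square to the bed edge. Its lug lies between the fingertips. Now I'll push it in.

```bash
python3 drive.py '[[-0.004,0,0.0033,0,0,0],[-0.009,0,0.0075,0,0,0],[-0.014,0,0.0117,0,0,0],[-0.019,0,0.016,0,0,0],[-0.024,0,0.02,0,0,0],[-0.029,0,0.0243,0,0,0],[-0.034,0,0.0285,0,0,0],[-0.039,0,0.0327,0,0,0],[-0.044,0,0.037,0,0,0],[-0.049,0,0.041,0,0,0],[-0.053,0,0.0445,0,0,0],[-0.056,0,0.047,0,0,0]]' 0.044
python3 - <<'E'
from h import *
u,v=ax(YAW);s=sensors.get_state();p=s["tcp_pos"]-S;print(p@u,p@v,p[2],s["contact_force"]@u)
E
```

```text
time_s: 11.03
tcp_pos: [0.5442, 0.0681, 0.0654]
eef_rot: [-179.8, 40.0, -124.4]
contact_force: [-3.5, -6.1, 4.2]
gripper_width: 0.0439
gripper_force: 4.0
-0.07174101388646217 -0.00045244173488172046 0.03542096809203951 -6.978747977656641
```

```bash
python3 drive.py '[[-0.0015,0,0.0013,0,0,0],[-0.003,0,0.0026,0,0,0],[-0.0045,0,0.0038,0,0,0],[-0.0055,0,0.0046,0,0,0]]'
python3 drive.py '[[-0.0008,0,0.0007,0,0,0],[-0.0015,0,0.0013,0,0,0],[-0.0015,0,0.0013,0,0,0]]'
python3 - <<'E'
from h import *
u,v=ax(YAW);s=sensors.get_state();p=s["tcp_pos"]-S;print(p@u,p@v,p[2],s["contact_force"]@u)
E
```

```text
time_s: 11.37
tcp_pos: [0.5481, 0.0738, 0.0655]
eef_rot: [-179.8, 40.0, -124.5]
contact_force: [-3.2, -5.8, 4.8]
gripper_width: 0.044
gripper_force: 3.9
time_s: 11.62
tcp_pos: [0.5493, 0.0754, 0.0654]
eef_rot: [-179.8, 40.0, -124.5]
contact_force: [-3.6, -5.2, 4.9]
gripper_width: 0.044
gripper_force: 3.5
-0.06287223893912543 -0.00047972108752469665 0.035441999221103776 -6.315207266537019
```

```bash
python3 drive.py '[[-0.0008,0,0.0007,0,0,0],[-0.0015,0,0.0013,0,0,0],[-0.0015,0,0.0013,0,0,0]]'
python3 drive.py '[[-0.0008,0,0.0007,0,0,0],[-0.0015,0,0.0013,0,0,0],[-0.0015,0,0.0013,0,0,0]]'
```

```text
time_s: 11.87
tcp_pos: [0.5504, 0.077, 0.0654]
eef_rot: [-179.8, 40.0, -124.5]
contact_force: [-3.0, -5.1, 4.1]
gripper_width: 0.044
gripper_force: 3.6
time_s: 12.12
tcp_pos: [0.5515, 0.0786, 0.0654]
eef_rot: [-179.8, 40.0, -124.5]
contact_force: [-2.8, -5.6, 4.5]
gripper_width: 0.044
gripper_force: 3.8
```

```bash
for i in 1 ; do python3 drive.py '[[-0.0008,0,0.0007,0,0,0],[-0.0015,0,0.0013,0,0,0],[-0.0015,0,0.0013,0,0,0]]'; python3 drive.py '[[-0.0008,0,0.0007,0,0,0],[-0.0015,0,0.0013,0,0,0],[-0.0015,0,0.0013,0,0,0]]'; done
python3 - <<'E'
from h import *
u,v=ax(YAW);s=sensors.get_state();p=s["tcp_pos"]-S;print(p@u,p@v,p[2],s["contact_force"]@u)
E
```

```text
time_s: 12.37
tcp_pos: [0.552, 0.0793, 0.0652]
eef_rot: [-179.8, 39.9, -124.4]
contact_force: [-8.5, -11.3, 9.6]
gripper_width: 0.044
gripper_force: 8.2
time_s: 12.62
tcp_pos: [0.5522, 0.0796, 0.0651]
eef_rot: [-179.8, 39.8, -124.4]
contact_force: [-15.4, -19.2, 16.2]
gripper_width: 0.0438
gripper_force: 14.7
-0.05779269772760741 -0.0005324761794810747 0.035058346405430665 -24.53674225719927
```

The flask came up firm against the rear stop, at 24 N. I'll back off and check.

```bash
python3 drive.py '[[0.008,0,-0.0067,0,0,0],[0.02,0,-0.0167,0,0,0],[0.045,0,-0.038,0,0,0],[0.06,0,-0.06,0,0,0],[0.06,0,-0.09,0,0,0],[0.055,0,-0.12,0,0,0],[0.055,0,-0.12,0,0,0]]'
python3 - <<'E'
from h import *
u,v=ax(YAW);s=sensors.get_state();p=s["tcp_pos"]-S;print(p@u,p@v,p[2])
ims=[]
for n in("wrist","scene"):
    c=camrig.capture(n);P=cloud(c);z=P[...,2];f=cv2.cvtColor(c["frame"],cv2.COLOR_RGB2HSV).astype(int)
    sx=(P-S)@u; sy=(P-S)@v; ims.append(c["frame"])
    m=(f[...,0]>8)&(f[...,0]<30)&(f[...,1]>110)&(z>.035)&(z<.13)&(abs(sy)<.06)&(sx>-.09)&(sx<.07)
    q=np.c_[sx[m],sy[m],z[m]-.03];print(n,m.sum(),q.min(0),q.max(0))
    front=m&(z<.103)&(sx<-.045)&(abs(sy)<.03); 
    if front.sum()>10:
        k=np.c_[sy[front],sx[front]]; k=k[abs(k[:,0])>.013]; print(" front face: median x",np.median(k[:,1]),"slope",np.polyfit(k[:,0],k[:,1],1)[0])
    red=((f[...,0]<8)|(f[...,0]>172))&(f[...,1]>180)&(f[...,2]>100)&(z>.25)&(z<.36); print(" red",red.sum(),(P[red].min(0)+P[red].max(0))/2 if red.any() else 0)
cv2.imwrite("pics/v5.png",cv2.cvtColor(np.hstack([cv2.resize(ims[0],(400,250)),cv2.resize(ims[1][140:300,260:516],(400,250))]),cv2.COLOR_RGB2BGR))
E
```

```text
time_s: 13.2
tcp_pos: [0.4869, -0.0184, 0.1257]
eef_rot: [-179.5, 40.1, -124.3]
contact_force: [-0.2, -0.2, 0.0]
gripper_width: 0.0445
gripper_force: 0.0
-0.17548741174917656 -0.0022372994256610115 0.0957352197419194
wrist 3163 [-0.06130282 -0.03356604  0.00501818] [-0.01579089  0.03181963  0.07953484]
 front face: median x -0.052892137517341474 slope 0.0008780258533536867
 red 0 0
scene 576 [-0.05932668 -0.03974212  0.0057227 ] [0.05730049 0.03134064 0.09394657]
 front face: median x -0.04719912872383219 slope -0.6170978643653383
 red 73 [0.5352185  0.08239327 0.30136406]
```

View pics/v5.png

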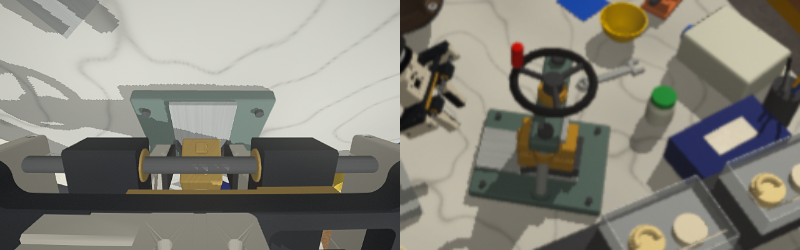

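The wrist view shows the flask front at (200,150), square under the plate. Its face is at seat x of about -54 mm, so it is home. The red knob is at about (517,55) in the right-hand panel. Next, up and vertical over the knob.

```bash
python3 - <<'E'
from h import *
u,v=ax(YAW); rel([.535-.05,.083-.07,.38],toolR(YAW,10)); rel(np.array([.533,.083,.46])+.015*u,toolR(YAW,0))
E
```

```text
shift [-0.1834  0.017  -0.1817] rotvec [-2.600e-01  3.011e+01 -2.000e-02] rows>= 6.2
shift [-0.3113  0.017  -0.1786] rotvec [-2.600e-01  4.011e+01 -4.000e-02] rows>= 8.6
```

```bash
python3 drive.py '[[-0.025,0.002,-0.025,0,4,0],[-0.05,0.005,-0.05,0,9,0],[-0.08,0.008,-0.08,0,14,0],[-0.11,0.01,-0.11,0,19,0],[-0.14,0.013,-0.14,0,24,0],[-0.165,0.015,-0.165,0,28,0],[-0.19,0.017,-0.18,0,31,0],[-0.225,0.017,-0.18,0,34,0],[-0.26,0.017,-0.18,0,37,0],[-0.29,0.017,-0.179,0,39,0],[-0.311,0.017,-0.179,-0.2,40,0],[-0.311,0.017,-0.179,-0.2,40.1,0]]' 0.06
python3 drive.py '[[0,0,0,0,0,0],[0,0,0,0,0,0],[0,0,0,0,0,0]]'
python3 - <<'E'
from h import *
c=camrig.capture("wrist");save(c,"w6.png");P=cloud(c);z=P[...,2];f=cv2.cvtColor(c["frame"],cv2.COLOR_RGB2HSV).astype(int)
red=((f[...,0]<8)|(f[...,0]>172))&(f[...,1]>150)&(f[...,2]>80)&(z>.25)
top=red&(z>.318); print(red.sum(),top.sum(),np.median(z[top]),cv2.minEnclosingCircle(P[top][:,:2].astype(np.float32)),np.argwhere(red).mean(0))
w=(z>.25)&(z<.276)&(f[...,2]<75)&(np.hypot(P[...,0]-.584,P[...,1]-.128)<.1);q=P[w][:,:2];print(w.sum(),cv2.minEnclosingCircle(q.astype(np.float32)),np.percentile(P[w][:,2],95))
E
```

```text
time_s: 14.3
tcp_pos: [0.5444, 0.1001, 0.4589]
eef_rot: [179.9, -0.1, -124.3]
contact_force: [-0.8, -0.9, -1.4]
gripper_width: 0.0602
gripper_force: 0.0
time_s: 14.55
tcp_pos: [0.5409, 0.0949, 0.4574]
eef_rot: [179.8, -0.1, -124.5]
contact_force: [-0.0, 0.1, -0.1]
gripper_width: 0.0601
gripper_force: 0.0
360 336 0.32107545924329145 ((0.5190996527671814, 0.06708286702632904), 0.03017338737845421) [179.22222222 321.06666667]
2745 ((0.5835442543029785, 0.12756893038749695), 0.07723300904035568) 0.2719402465054696
```

View pics/w6.png

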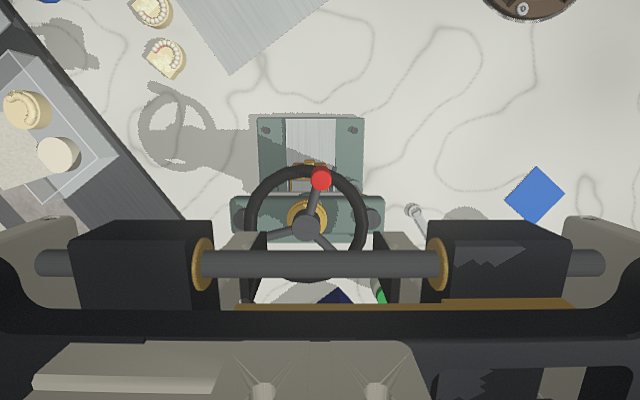

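The wrist view shows the knob at (321,179) and the hub at (306,225). The hub works out at (0.5835, 0.1276).

```bash
cat >> h.py <<'E'
H=np.array([.5838,.1276])
E
python3 - <<'E'
from h import *
c=camrig.capture("wrist");f=cv2.cvtColor(c["frame"],cv2.COLOR_RGB2HSV);P=cloud(c)
red=(((f[...,0]<8)|(f[...,0]>172))&(f[...,1]>150)&(f[...,2]>80)).astype(np.uint8)
n,l,st,ce=cv2.connectedComponentsWithStats(red);k=1+st[1:,4].argmax();q=P[l==k];q=q[q[:,2]>.315]
print(len(q),np.median(q,0),cv2.minAreaRect(q[:,:2].astype(np.float32)))
kp=np.median(q,0)[:2];d=kp-H;print("radius",np.linalg.norm(d),"ang",np.degrees(np.arctan2(*d[::-1])))
kp=H+.07*d/np.linalg.norm(d); print(kp); rt=toolR(YAW,0)
rel([*kp,.305-r.grip_depth],rt)
E
```

```text
341 [0.53087763 0.08339528 0.32112414] ((0.5311791896820068, 0.08371652662754059), (0.020093247294425964, 0.020031770691275597), 16.006383895874023)
radius 0.06895530932012532 ang -140.12884841069175
[0.53007584 0.08272557]
shift [0.0154 0.0019 0.1721] rotvec [ 0.15 -0.08 -0.05] rows>= 4.1
```

```bash
python3 drive.py '[[0.006,0.001,0.02,0,0,0],[0.012,0.002,0.055,0,0,0],[0.015,0.002,0.09,0,0,0],[0.0154,0.002,0.125,0,0,0],[0.0154,0.002,0.15,0,0,0],[0.0154,0.002,0.165,0,0,0],[0.0154,0.002,0.172,0,0,0],[0.0154,0.002,0.172,0,0,0]]'
python3 drive.py '[[0,0,0,0,0,0],[0,0,0,0,0,0],[0,0,0,0,0,0],[0,0,0,0,0,0],[0,0,0,0,0,0],[0,0,0,0,0,0],[0,0,0,0,0,0],[0,0,0,0,0,0]]' 0.015 40
python3 - <<'E'
from h import *
s=sensors.get_state();d=s["tcp_pos"][:2]-H;print(np.linalg.norm(d),np.degrees(np.arctan2(d[1],d[0])),s["tcp_pos"],s["joints"].round(1))
E
```

```text
time_s: 15.32
tcp_pos: [0.5297, 0.0826, 0.2854]
eef_rot: [179.8, -0.2, -124.6]
contact_force: [-0.6, 0.3, 0.3]
gripper_width: 0.0601
gripper_force: 0.0
time_s: 15.98
tcp_pos: [0.5309, 0.0834, 0.2868]
eef_rot: [179.9, -0.1, -124.5]
contact_force: [0.1, -0.4, 0.8]
gripper_width: 0.0211
gripper_force: 40.0
0.06892797453641444 -140.11015974053683 [0.53091302 0.08339555 0.28683777] [ 29.8   5.6 -11.   -0.1 -73.5 -64.3]
```

```bash
cat > circ.py <<'E'
from h import *
import sys
step,n=float(sys.argv[1]),int(sys.argv[2])
s=sensors.get_state();d=s["tcp_pos"][:2]-H;phi=np.arctan2(d[1],d[0]);F=s["contact_force"][:2];rad=d/np.linalg.norm(d);t=np.array([rad[1],-rad[0]])
u,v=ax(YAW);a0=np.radians(float(sys.argv[3])) if len(sys.argv)>3 else phi-np.radians(YAW)
print("alpha",(np.degrees(phi)-YAW).round(1),"rad",np.linalg.norm(d).round(4),"pull",(-F@t).round(2),"radial",(F@rad).round(2),"z",s["tcp_pos"][2].round(4))
a=a0-np.radians(step)*np.arange(n+1);p=np.c_[-np.cos(a),np.sin(a)]*.0695
print(np.round(p[1:]-p[0],4).tolist(),"end",np.degrees(a[-1]).round(1))
E
python3 circ.py 12 12
```

```text
alpha -195.6 rad 0.0689 pull 0.39 radial 0.16 z 0.2868
[[-0.0054, 0.0135], [-0.0134, 0.0256], [-0.0238, 0.0358], [-0.036, 0.0436], [-0.0497, 0.0486], [-0.064, 0.0507], [-0.0785, 0.0498], [-0.0925, 0.0459], [-0.1054, 0.0392], [-0.1166, 0.0299], [-0.1256, 0.0185], [-0.1321, 0.0055]] end -339.6
```

```bash
python3 drive.py '[[-0.0054,0.0135,0,0,0,0],[-0.0134,0.0256,0,0,0,0],[-0.0238,0.0358,0,0,0,0],[-0.036,0.0436,0,0,0,0],[-0.0497,0.0486,0,0,0,0]]'; python3 circ.py 12 8 104.4
```

```text
time_s: 16.4
tcp_pos: [0.5176, 0.1501, 0.2868]
eef_rot: [179.9, -0.3, -124.6]
contact_force: [-0.2, -8.9, 1.2]
gripper_width: 0.0213
gripper_force: 40.0
alpha 105.7 rad 0.07 pull 8.49 radial -2.72 z 0.2868
[[-0.0144, 0.0021], [-0.0289, 0.0012], [-0.0429, -0.0027], [-0.0557, -0.0094], [-0.0669, -0.0187], [-0.076, -0.0301], [-0.0824, -0.0431], [-0.086, -0.0572]] end 8.4
```

Free pull is 8.5 N as expected. I'll keep winding.

```bash
python3 drive.py '[[-0.0144,0.0021,0,0,0,0],[-0.0289,0.0012,0,0,0,0],[-0.0429,-0.0027,0,0,0,0],[-0.0557,-0.0094,0,0,0,0],[-0.0669,-0.0187,0,0,0,0],[-0.076,-0.0301,0,0,0,0],[-0.0824,-0.0431,0,0,0,0],[-0.086,-0.0572,0,0,0,0]]'; python3 circ.py 12 6 8.4
```

```text
time_s: 17.07
tcp_pos: [0.6142, 0.192, 0.2868]
eef_rot: [179.8, -0.0, -124.4]
contact_force: [-8.6, 3.8, 6.5]
gripper_width: 0.0211
gripper_force: 40.0
alpha 9.2 rad 0.0712 pull 9.38 radial -0.19 z 0.2868
[[-0.0006, -0.0145], [0.0018, -0.0288], [0.0072, -0.0424], [0.0152, -0.0545], [0.0256, -0.0646], [0.0379, -0.0724]] end -63.6
```

```bash
python3 drive.py '[[-0.0006,-0.0145,0,0,0,0],[0.0018,-0.0288,0,0,0,0],[0.0072,-0.0424,0,0,0,0],[0.0152,-0.0545,0,0,0,0],[0.0256,-0.0646,0,0,0,0],[0.0379,-0.0724,0,0,0,0]]'; python3 circ.py 12 5 -63.6
```

```text
time_s: 17.57
tcp_pos: [0.6538, 0.12, 0.2868]
eef_rot: [179.9, 0.1, -124.4]
contact_force: [-2.6, 9.8, 6.5]
gripper_width: 0.0214
gripper_force: 40.0
alpha -61.7 rad 0.0704 pull 9.46 radial -3.66 z 0.2868
[[0.0136, -0.0051], [0.028, -0.0072], [0.0425, -0.0063], [0.0565, -0.0024], [0.0694, 0.0044]] end -123.6
```

```bash
python3 drive.py '[[0.0136,-0.0051,0,0,0,0],[0.028,-0.0072,0,0,0,0],[0.0425,-0.0063,0,0,0,0]]'; python3 circ.py 12 3 -99.6
```

```text
time_s: 17.82
tcp_pos: [0.6358, 0.0812, 0.2869]
eef_rot: [180.0, 0.2, -124.5]
contact_force: [2.3, 10.8, 3.6]
gripper_width: 0.0211
gripper_force: 40.0
alpha -97.3 rad 0.0697 pull 9.58 radial -5.42 z 0.2869
[[0.014, 0.0039], [0.0269, 0.0106], [0.0381, 0.0199]] end -135.6
```

```bash
python3 drive.py '[[0.014,0.0039,0,0,0,0],[0.0269,0.0106,0,0,0,0],[0.0381,0.0199,0,0,0,0]]'; python3 circ.py 12 3 -135.6
```

```text
time_s: 18.07
tcp_pos: [0.5984, 0.0601, 0.2869]
eef_rot: [-179.9, 0.2, -124.5]
contact_force: [9.7, 5.0, -1.9]
gripper_width: 0.0211
gripper_force: 40.0
alpha -133.3 rad 0.0691 pull 10.58 radial -2.84 z 0.2869
[[0.009, 0.0114], [0.0155, 0.0244], [0.0191, 0.0385]] end -171.6
```

```bash
python3 drive.py '[[0.009,0.0114,0,0,0,0],[0.0155,0.0244,0,0,0,0],[0.0191,0.0385,0,0,0,0]]'; python3 circ.py 12 3 -171.6
```

```text
time_s: 18.32
tcp_pos: [0.5553, 0.0649, 0.2869]
eef_rot: [-179.9, 0.1, -124.6]
contact_force: [13.6, -2.3, -5.6]
gripper_width: 0.0213
gripper_force: 40.0
alpha -169.9 rad 0.0689 pull 13.32 radial -3.51 z 0.2869
[[0.0006, 0.0145], [-0.0018, 0.0288], [-0.0072, 0.0424]] end -207.6
```

```bash
python3 drive.py '[[0.0005,0.0048,0,0,0,0],[0.0007,0.0097,0,0,0,0]]'; python3 circ.py 4 3 -179.6
```

```text
time_s: 18.48
tcp_pos: [0.5465, 0.0698, 0.2869]
eef_rot: [-179.9, -0.0, -124.5]
contact_force: [11.1, -6.1, -5.2]
gripper_width: 0.0213
gripper_force: 40.0
alpha -178.3 rad 0.0688 pull 12.58 radial -0.91 z 0.2869
[[-0.0001, 0.0048], [-0.0006, 0.0097], [-0.0014, 0.0145]] end -191.6
```

```bash
python3 drive.py '[[-0.0001,0.0048,0,0,0,0],[-0.0006,0.0097,0,0,0,0]]'; python3 circ.py 4 3 -187.6
```

```text
time_s: 18.65
tcp_pos: [0.5391, 0.0752, 0.2869]
eef_rot: [-179.9, -0.1, -124.5]
contact_force: [10.8, -8.2, -5.0]
gripper_width: 0.0211
gripper_force: 40.0
alpha -186.0 rad 0.0689 pull 13.57 radial -0.76 z 0.2869
[[-0.0008, 0.0048], [-0.0019, 0.0095], [-0.0034, 0.0141]] end -199.6
```

```bash
python3 drive.py '[[-0.0008,0.0048,0,0,0,0],[-0.0019,0.0095,0,0,0,0]]'; python3 circ.py 4 2 -195.6
```

```text
time_s: 18.82
tcp_pos: [0.5323, 0.0819, 0.2869]
eef_rot: [-179.9, -0.1, -124.6]
contact_force: [10.4, -10.0, -4.7]
gripper_width: 0.0213
gripper_force: 40.0
alpha -193.9 rad 0.0689 pull 14.39 radial -1.16 z 0.2869
[[-0.0015, 0.0046], [-0.0033, 0.0091]] end -203.6
```

The pull reads 14.4 N while turning. I'll ease off and let go.

```bash
python3 drive.py '[[0.0003,-0.001,0,0,0,0],[0.0003,-0.001,0,0,0,0],[0.0003,-0.001,0,0,0,0]]'; python3 circ.py 4 1
```

```text
time_s: 19.07
tcp_pos: [0.5319, 0.0823, 0.2868]
eef_rot: [179.9, -0.1, -124.5]
contact_force: [4.3, -3.1, 0.2]
gripper_width: 0.0216
gripper_force: 40.0
alpha -194.4 rad 0.0689 pull 5.2 radial -1.19 z 0.2868
[[-0.0014, 0.0047]] end -198.4
```

```bash
python3 drive.py '[[0.0001,-0.0005,0,0,0,0],[0.0001,-0.0005,0,0,0,0],[0.0001,-0.0005,0,0,0,0],[0.0001,-0.0005,0,0,0,0]]' 0.06; python3 drive.py '[[0,0,-0.01,0,0,0],[0,0,-0.035,0,0,0],[0,0,-0.065,0,0,0],[0,0,-0.1,0,0,0],[0,0,-0.13,0,0,0],[0,0,-0.15,0,0,0],[0,0,-0.15,0,0,0],[0,0,-0.15,0,0,0]]'
python3 - <<'E'
from h import *
c=camrig.capture("wrist");d=camrig.capture("scene");f=cv2.cvtColor(c["frame"],cv2.COLOR_RGB2HSV);P=cloud(c)
red=(((f[...,0]<8)|(f[...,0]>172))&(f[...,1]>150)&(f[...,2]>80)).astype(np.uint8)
n,l,st,ce=cv2.connectedComponentsWithStats(red);k=1+st[1:,4].argmax();q=P[l==k];q=q[q[:,2]>.315]
m=np.median(q,0)[:2]-H;print("alpha",np.degrees(np.arctan2(m[1],m[0]))-YAW)
cv2.imwrite("pics/v7.png",cv2.cvtColor(np.hstack([cv2.resize(c["frame"],(400,300)),cv2.resize(d["frame"][150:290,280:467],(400,300))]),cv2.COLOR_RGB2BGR))
E
```

```text
time_s: 19.4
tcp_pos: [0.5313, 0.0823, 0.2864]
eef_rot: [179.8, -0.1, -124.5]
contact_force: [-0.1, 0.9, -0.4]
gripper_width: 0.042
gripper_force: 0.0
time_s: 20.07
tcp_pos: [0.5322, 0.0823, 0.4383]
eef_rot: [179.9, 0.1, -124.5]
contact_force: [1.0, -0.5, -0.7]
gripper_width: 0.06
gripper_force: 0.0
alpha -194.29752228547173
```

View pics/v7.png

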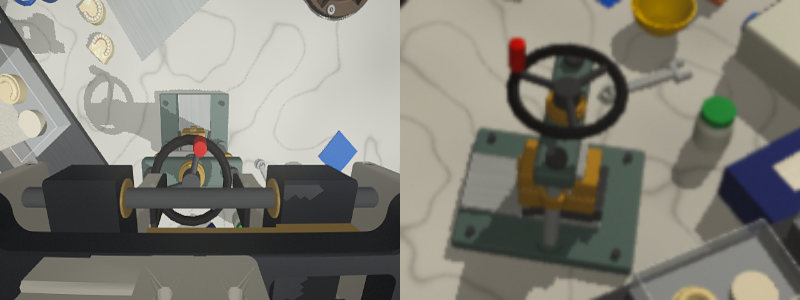

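The flask sits home under the lowered plate, the knob has stayed at its set angle ((200,148) in the wrist half), and the bystanders have not moved.

```bash
python3 -c "
from plant import r, camrig, sensors, ticket
print(ticket.close_job())"
```

```text
the job is handed in; nothing more can be done
None
```

I loaded the flask home against the rear stop, wound the handwheel to a 14.4 N pull at the turning knob, let go and handed the job in at about 20 s; no verdict came back, and the final clamping force was not measured directly.

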